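# Snug the window ring of a gas cell with a two-pin spanner

## Task

Take the smaller two-pin spanner from its rest, set its pins fully into the two holes of the gas cell's recessed ring, and turn the ring clockwise until it is fully home on its seat; press and turn gently, and do not force it once it has seated. Then put the spanner back upright in its own rest and let go. Touch the ring with nothing but this spanner, and leave everything else on the bench where it is.

Things in the scene. Friction and masses are not known exactly. Their poses are not given: they have to be found in the camera images.
- cell: The gas cell, fixed to the bench: a white box 110 x 110 x 50 mm with a round aluminium port (84 mm outside, 56 mm inside diameter, 20 mm tall) centred on its top; brass fittings on its +x and +y sides, 26 mm up, reach 81 mm from its middle. Origin: centre of its underside, z up.
- port_rim (a point): Centre of the port's mouth, at the level of the port's rim, 70 mm over the bench. z up.
- ring_face (a point): Centre of the upper face of the steel retaining ring (54 mm outside, 25 mm inside diameter, 9 mm thick) recessed in the port, concentric with it. Its x axis runs through the two round holes, 18 mm either side of the centre, each 7 mm wide and 7 mm deep; z up. Fully home, the face is 4.0 mm below the port's rim; at the start 1.9 to 3.2 mm below.
- spanner_grip (a point): Centre of the handle of the smaller two-pin spanner, which stands upright, pins down, in the middle of its rest and in line with it. Flat aluminium handle 44 mm (its x) x 14 mm (its y) x 40 mm tall; this point is 50 mm above the pin tips and 44 mm above the shoulder (underside of the steel bar that carries the pins). z up; the two ends are alike.
- rest_small: Rest of the smaller spanner, fixed: grey plastic block 70 mm (its x) x 38 mm (its y), 24 mm tall, with a pocket in its top, 54 x 24 mm and 8 mm deep. The pocket's floor has two square holes 12 mm wide, 10 mm deep, 18 mm either side of the middle along x, for the pins. Origin: centre of its underside, z up.
- rest_ledge (a point): Middle of that pocket's floor, 16 mm over the bench; the axes are those of the rest. With the spanner in its rest the shoulder lies on this floor, so the centre of its handle is 44 mm above this point.
- spanner_large: A larger spanner of the same shape, pins 60 mm apart, handle 64 mm wide, standing in its own longer rest (94 x 38 mm); it does not fit this ring. Leave it alone. Origin: between its pin tips.
- vial_a: Amber vial, 22 mm thick, 42 mm tall. Leave alone.
- vial_b: Amber vial, 22 mm thick, 42 mm tall. Leave alone.
- reagent: White bottle, 56 mm thick, 100 mm tall. Leave alone.
- wrench: Open-ended wrench lying flat. Leave alone.
- screwdriver: Screwdriver lying flat. Leave alone.
- flange: Steel blank flange, 54 mm wide, 20 mm tall, with a stub on top. Leave alone.
- fitting: Brass fitting, 24 mm wide, 30 mm tall. Leave alone.
- spare_collar: Aluminium collar, 40 mm wide, 12 mm tall. Leave alone.
- ring: The same ring as a whole; origin 9 mm below its face, same axes. It turns about the vertical, sinks 1.6 mm per rad clockwise seen from above, and starts 0.5 to 1.3 rad short of home, the thread's start differing each time. Turning takes about 0.08 N m; at home it meets a springy stop (about 3.5 N m per rad). It stays where it is left.
- spanner: The same smaller spanner (about 120 g) as a whole; origin on its axis at the pin tips. Two steel pins, 5 mm thick, 6 mm long, rounded tips, 18 mm either side of the axis along its x, under a steel bar 46 x 16 x 8 mm on a stem 14 mm thick. Pins fully in the ring: the bar's underside (shoulder) lies on the ring's face.
Mind the look-alikes: they are no part of the job. What is shaped like the rest_small but purple or turquoise is not meant. Leave any pink look-alike of the spanner alone.

How it is judged:
By the outcome, as a careful person would: the job done as asked, in the order asked, and still so for the second after the job is handed in, with the robot touching nothing.
It also fails if it takes over 72 s, if anything falls off the work surface, if the arm or the gripper's body presses on something with over 40 N, if the wrist force passes 120 N, or if a joint passes its speed limit or range.

## Robot

A 6-joint arm with a two-finger parallel gripper is mounted at the origin on the work surface. World frame = base frame: x ahead of the robot, y to its left, z up, the work surface at z = 0. Lengths are in m, angles in rad, forces in N, time in s.
With the tool pointing down it reaches from about 0.275 to 0.75 m from the base axis. Payload 10.2 kg.
Tool frame: the origin (TCP) lies between the finger pads; the fingertips stand 11 mm ahead of it and the grasp point (between the pads) lies 8 mm behind it (r.nose_length is the distance from the TCP to the fingertips, in m); z points along the fingers, y is the line along which they close (so a half turn about z gives the same grasp; the last joint's range is limited). The gripper opens to 85 mm and grips with 20 to 120 N. Pads are 22 mm wide; open, the fingers measure 114 mm over their backs; the gripper's body (76 mm by 85 mm) begins 54 mm behind the grasp point. The pads swing forward as they close: fully open they stand 13 mm farther back than shut.
Start: joints at [0.962, 0.313, 1.498, -0, 1.331, -0.223], TCP at [0.198, 0.486, 0.242] pointing down, gripper open.
Joint ranges: [-2.94, 2.94], [-0.97, 2.17], [0.19, 2.56], [-1.23, 4.37], [0.02, 3.11], [-2.88, 2.88]. Speed limits (rad/s): [2.39, 2.39, 3.01, 3.14, 3.14, 3.14].

## Interface

Orientations are given as a unit quaternion [w, x, y, z].
In Python, from plant import r, cams gives the robot as it stands.
- The arm moves only by the shell command python3 -m inch 'ROWS' [FORCE]. ROWS is JSON, a list that holds one entry, the list of rows, each a list of 7 numbers: the closure, from 0 (fully open) to 1 (shut), then the shift along the tool's x, y, z in cm, then the turn, a rotation vector about the tool's x, y, z in degrees. In form: [[[grip, dx, dy, dz, wx, wy, wz], ...]]. A call has 1 to 10 rows; each row shifts and turns the commanded pose from where the row before left it, along the tool's axes as they then stand; what a row does not reach is not made up. A row lasts 1/8 s, in which the tool goes at most 62.5 mm and 10.7 degrees, less where a joint would pass 70% of its speed; a pose out of reach is approached as far as the arm can. A call is refused whole if a number of a shift passes 6.25 or a number of a turn 10.7, either way. A call with a gripper value outside its range is refused whole. The fingers move at their own pace and stop on an object; FORCE is the grip in N (left out, the last holds). Time passes only in rows, so rows that do not move let the fingers close. It gives the time, the measured TCP pose, the force, the opening and the grip force at its end, in the units of the state.
- r.sense(): the state, without advancing time (a new reading comes with each control period).
- cams.grab_frame(name): name is "scene" or "top" or "wrist"; returns (picture, depth): 480x640x3 uint8, blue, green, red; 480x640 float32, m along the optical axis (not along the pixel's ray), 0 where there is no reading.
- cams.camera_params(name): a dict with "vertical_fov" (degrees; the focal length in pixels is half the picture's height over the tangent of half this angle, whatever the lens; pixels are square), "cx", "cy" (the principal point, pixels), "R" (3x3) and "t" (3): a world point X has camera coordinates R X + t. Camera axes: x right, y down, z forward; pixel columns grow to the right and rows downward; lengths in m; the calibration is good to about 2 mm. A picture is of the moment at which its call begins: read the wrist's pose just before it. camera_params takes no time and is no camera call; for the wrist camera it gives the pose at the moment of the call.
- r.finish_job(): hands the job in; it is judged then, once.
The state is a dict: "time": time; "qpos": joint angles; "joint_vel": joint speeds; "effort": joint torques, N m; "position": TCP position; "tool_rot": TCP orientation; "wrist_force": force on the tool from outside, world axes, zero at the start; "moment": the same for the moment, N m; "grip_width": finger opening in m; "grasp_force": force on a finger pad.
Only numpy, scipy, OpenCV 4.12 (cv2) and the standard library are available. Lean on these libraries where they do the work, as an engineer would, in place of code of your own. Each camera call takes 0.05 s, during which the arm holds its last target. There are 200 camera calls.

## Working session

There is one attempt and no reset: what is moved stays moved. The work goes in short steps, Python scripts to look and compute and a shell command to move; the robot and the scene stay as the last step left them, time stands still between calls to the robot, and variables do not carry over. Pictures are saved under pics/ and viewed, at most 10 in all, crops included, and the job is handed in when it is done.

```bash
ls; mkdir -p pics; python3 - <<'E'
from plant import r,cams
import cv2,numpy as np
s=r.sense();print(s)
for n in("top","scene"):
    im,d=cams.grab_frame(n);cv2.imwrite(f"pics/{n}0.png",im);np.save(f"pics/{n}0.npy",d)
    print(n,cams.camera_params(n))
print(cams.camera_params("wrist"))
E
```

```text
pics
{'time': 0.0, 'qpos': array([ 9.61604893e-01,  3.13433123e-01,  1.49845936e+00,  5.35890778e-05,
        1.33103759e+00, -2.23365107e-01]), 'joint_vel': array([ 1.49333067e-03, -4.29410131e-04,  1.33856480e-03, -6.03275405e-04,
        1.19497805e-06, -1.58327933e-04]), 'effort': array([ 8.42413465e-04, -4.12266541e+01, -2.59740239e+01, -1.33097215e-04,
        4.15167669e-03,  6.75938665e-07]), 'position': array([0.19740132, 0.48619626, 0.24173533]), 'tool_rot': array([-2.94199468e-04,  1.91725047e-01,  9.81448449e-01, -6.01076863e-04]), 'wrist_force': array([-0.77128434, -0.03207145, -0.71272707]), 'moment': array([0.05077923, 0.01268564, 0.0024819 ]), 'grasp_force': 0.0, 'grip_width': 0.08520540299653333}
top {'vertical_fov': 57.40713109486813, 'cx': 316.35684294390313, 'cy': 244.9256026864808, 'R': array([[-0.00775366, -0.9999277 , -0.0091914 ],
       [-0.99787965,  0.00833114, -0.06455077],
       [ 0.06462268,  0.00867141, -0.99787209]]), 't': array([-0.06867113,  0.55234089,  0.84212893])}
scene {'vertical_fov': 51.716848031379016, 'cx': 329.915588262256, 'cy': 235.6393111445774, 'R': array([[-0.03785024,  0.99920447, -0.01256119],
       [ 0.75151196,  0.02017798, -0.65941081],
       [-0.65863277, -0.03439874, -0.75167785]]), 't': array([ 0.08573539, -0.36451023,  1.2591158 ])}
{'vertical_fov': 58.10157955164202, 'cx': 323.6467250058246, 'cy': 244.06006221816153, 'R': array([[ 0.37632226,  0.92648676, -0.00195886],
       [ 0.88493896, -0.35881862,  0.29687074],
       [ 0.27434393, -0.11345254, -0.95491566]]), 't': array([-0.52438874, -0.0384729 ,  0.37984622])}
```

View pics/top0.png

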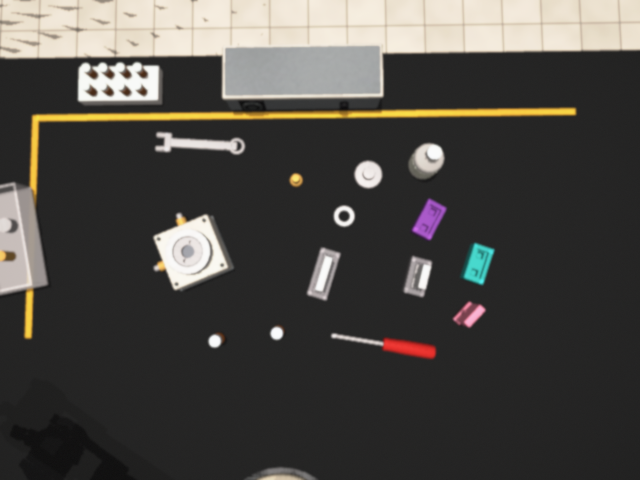

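View pics/scene0.png

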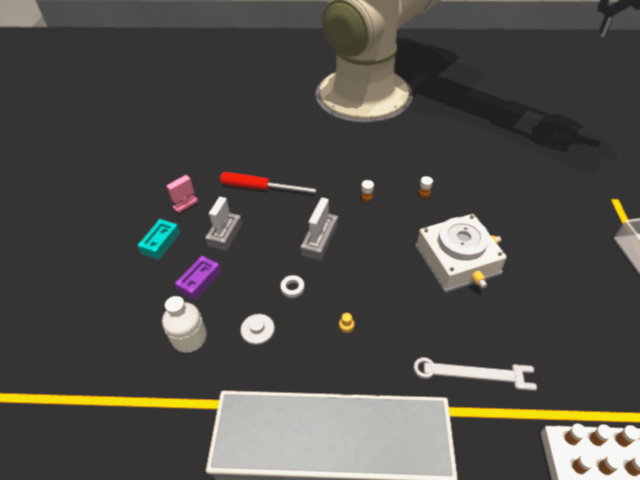

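The top view shows two grey rests with spanners: the long one at (324,274), and the short one at (418,277). Purple (429,219), turquoise (479,263) and pink (469,314) are look-alikes. The short grey one at (418,277) fits as the smaller spanner, and the cell is at (190,252). I'll measure these and confirm in a crop.

```bash
cat > h.py <<'E'
import numpy as np,cv2
from scipy.spatial.transform import Rotation as Ro
from plant import r,cams
def K(p): 
    f=240/np.tan(np.radians(p["vertical_fov"]/2)); return f,p["cx"],p["cy"]
def ray(p,uv,z):
    f,cx,cy=K(p);uv=np.atleast_2d(uv).astype(float)
    d=np.c_[(uv[:,0]-cx)/f,(uv[:,1]-cy)/f,np.ones(len(uv))]@p["R"]
    c=-p["R"].T@p["t"];return c+d*((z-c[2])/d[:,2])[:,None]
def cloud(p,d):
    f,cx,cy=K(p);v,u=np.mgrid[:480,:640]
    X=np.stack([(u-cx)/f*d,(v-cy)/f*d,d],-1);return (X-p["t"])@p["R"]
def proj(p,X):
    f,cx,cy=K(p);c=np.atleast_2d(X)@p["R"].T+p["t"];return np.c_[f*c[:,0]/c[:,2]+cx,f*c[:,1]/c[:,2]+cy]
def tool():
    s=r.sense();q=s["tool_rot"];R=Ro.from_quat([q[1],q[2],q[3],q[0]]).as_matrix();return s["position"],R
def rect(pts):
    (c,(w,h),a)=cv2.minAreaRect((pts*1000).astype(np.float32))
    if w<h: w,h,a=h,w,a+90
    return np.round(c,1),round(w,1),round(h,1),round((a+90)%180-90,1)
E
python3 - <<'E'
from h import *
p=cams.camera_params("top");im=cv2.imread("pics/top0.png");d=np.load("pics/top0.npy");X=cloud(p,d)
def reg(u0,u1,v0,v1,z0,z1):
    P=X[v0:v1,u0:u1].reshape(-1,3);P=P[(P[:,2]>z0)&(P[:,2]<z1)];return P
for nm,a in dict(small_top=(395,440,250,305,.07,.09),small_rest=(395,440,250,305,.015,.03),large_top=(300,345,240,305,.07,.09),cellport=(145,240,205,300,.062,.08),cellbox=(145,240,205,300,.04,.056)).items():
    P=reg(*a);print(nm,len(P),rect(P[:,:2]) if len(P)>5 else None,P[:,2].mean())
R=tool();print(R)
cv2.imwrite("pics/c1.png",cv2.resize(im[230:340,380:500],None,fx=5,fy=5,interpolation=cv2.INTER_CUBIC))
E
```

```text
small_top 219 (array([ 489.9, -267.4]), 43.7, 14.2, -14.4) 0.08041723752178062
small_rest 465 (array([ 490. , -267.7]), 70.1, 38.5, -15.7) 0.02382781162738655
large_top 270 (array([496.7, -86.3]), 63.5, 13.9, -17.5) 0.08141571212899369
cellport 1494 (array([539.3, 164.2]), 84.0, 81.4, 89.5) 0.07001213510145635
cellbox 1740 (array([540.1, 164.4]), 110.7, 110.5, -67.8) 0.05125105579791935
(array([0.19744497, 0.48622758, 0.24179944]), array([[-9.26504634e-01,  3.76282814e-01, -6.37969371e-04],
       [ 3.76283282e-01,  9.26504175e-01, -9.51050295e-04],
       [ 2.33217405e-04, -1.12120971e-03, -9.99999344e-01]]))
```

View pics/c1.png

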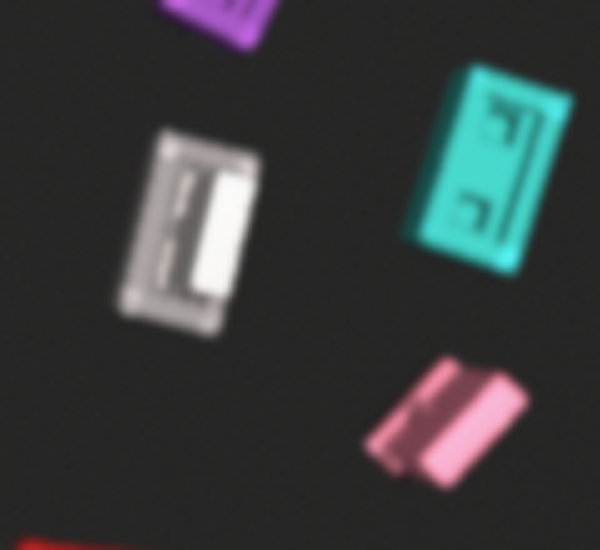

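The crop confirms it: grey short rest with upright spanner (44 mm handle, 70x38 rest); turquoise, purple and pink are decoys. First I'll look at the ring from the wrist, since the arm starts near the cell.

```bash
python3 -m inch '[[[0,-4.4,-1.7,0.6,0,0,0],[0,-4.4,-1.7,0.6,0,0,0],[0,-4.4,-1.7,0.6,0,0,0],[0,-4.4,-1.7,0.6,0,0,0],[0,-4.4,-1.7,0.6,0,0,0],[0,-4.4,-1.7,0.6,0,0,0],[0,-4.4,-1.7,0.6,0,0,0],[0,-4.4,-1.7,0.6,0,0,0],[0,-4.4,-1.7,0.6,0,0,0],[0,-4.4,-1.7,0.6,0,0,0]]]'
python3 -m inch '[[[0,0,0,0,0,0,0],[0,0,0,0,0,0,0],[0,0,0,0,0,0,0]]]'
python3 - <<'E'
from h import *
print(tool())
p=cams.camera_params("wrist");im,d=cams.grab_frame("wrist");np.savez("pics/w1.npz",d=d,**p);cv2.imwrite("pics/w1.png",im)
print(proj(p,[.54,.1643,.067]))
E
```

```text
time: 1.35
position: [0.5421, 0.1621, 0.1818]
tool_rot: [-0.0, 0.192, 0.981, -0.0]
wrist_force: [-0.2, 1.0, 0.1]
grip_width: 0.0855
grasp_force: 0.0
time: 1.72
position: [0.5406, 0.1642, 0.1825]
tool_rot: [0.0, 0.191, 0.982, 0.0]
wrist_force: [-1.7, -0.4, -0.2]
grip_width: 0.0853
grasp_force: 0.0
(array([0.54063477, 0.16422718, 0.18253585]), array([[-9.26993055e-01,  3.75078489e-01,  5.41761234e-05],
       [ 3.75078493e-01,  9.26993047e-01,  1.25166697e-04],
       [-3.27355418e-06,  1.36348957e-04, -9.99999991e-01]]))
[[323.38475935 241.81681918]]
```

View pics/w1.png

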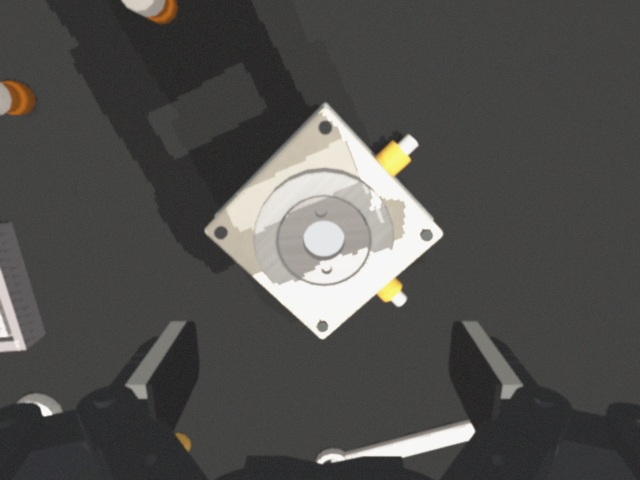

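The wrist picture shows the cell with the port centred at about (323,240); the ring's holes show at about (321,213) and (327,268). Depth will refine this.

```bash
python3 - <<'E'
from h import *
w=np.load("pics/w1.npz");p={k:w[k] for k in("vertical_fov","cx","cy","R","t")};X=cloud(p,w["d"]);im=cv2.imread("pics/w1.png")
Z=X[...,2];P=X.reshape(-1,3)
box=X[150:330,220:430].reshape(-1,3)
rim=box[(box[:,2]>.0685)];c,rad=cv2.minEnclosingCircle((rim[:,:2]*1000).astype(np.float32));print("rim",c,rad,np.median(rim[:,2]))
cb=box[(box[:,2]>.045)&(box[:,2]<.054)];print("box",rect(cb[:,:2]))
rr=np.hypot(box[:,0]-.54,box[:,1]-.1643)
ringm=(rr<.026)&(rr>.0135)
print("ring z pct",np.percentile(box[ringm,2],[1,5,25,50,75,95]),"rim",np.median(box[(rr>.031)&(rr<.04),2]))
zf=np.median(box[ringm,2])
h=box[ringm&(box[:,2]<zf-.002)];print(len(h))
for s in (h[:,1]>.1643,h[:,1]<=.1643):
    print(len(h[s]),h[s].mean(0) if s.any() else 0)
crop=cv2.resize(im[185:295,265:385],None,fx=5,fy=5,interpolation=cv2.INTER_CUBIC)
zc=cv2.resize(np.clip((Z[185:295,265:385]-.055)/.017*255,0,255).astype(np.uint8),None,fx=5,fy=5)
cv2.imwrite("pics/w1c.png",cv2.resize(np.hstack([crop,cv2.cvtColor(zc,cv2.COLOR_GRAY2BGR)]),(800,367)))
E
```

```text
rim (524.0198974609375, 170.47972106933594) 58.26963806152344 0.06968023749120927
box (array([539.9, 164.2]), 110.3, 110.3, -67.8)
ring z pct [0.05946934 0.06508045 0.06617241 0.06663901 0.06709387 0.06771897] rim 0.0697159192580892
181
99 [0.52389569 0.169123   0.06039004]
82 [0.5582992  0.15845539 0.06060642]
```

View pics/w1c.png

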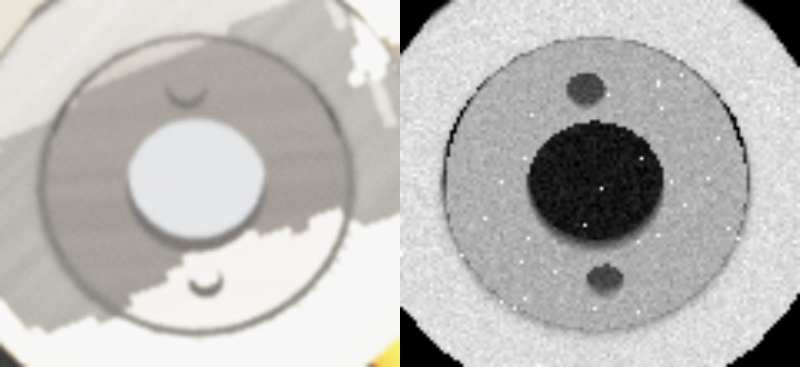

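Holes are 36.0 mm apart (as given) with the ring axis at -17.2°. The face is about 3.1 mm below the rim, so about 0.6 rad remain. Next: over to the spanner.

```bash
python3 -m inch '[[[0,-1.15,-4.2,0,0,0,0],[0,-1.15,-4.2,0,0,0,0],[0,-1.15,-4.2,0,0,0,0],[0,-1.15,-4.2,0,0,0,0],[0,-1.15,-4.2,0,0,0,0],[0,-1.15,-4.2,0,0,0,0],[0,-1.15,-4.2,0,0,0,0],[0,-1.15,-4.2,0,0,0,0],[0,-1.15,-4.2,0,0,0,0],[0,-1.15,-4.2,0,0,0,0]]]'
python3 -m inch '[[[0,0,0,0,0,0,-6.8],[0,0,0,0,0,0,0],[0,0,0,0,0,0,0],[0,0,0,0,0,0,0]]]'
cat > sp.py <<'E'
from h import *
t,R=tool()
p=cams.camera_params("wrist");im,d=cams.grab_frame("wrist");X=cloud(p,d).reshape(-1,3)
print("tcp",t,"yaw",np.degrees(np.arctan2(R[1,0],R[0,0])))
near=np.hypot(X[:,0]-.49,X[:,1]+.2675)<.06
for nm,a,b in(("handle",.075,.086),("rest",.02,.028)):
    P=X[near&(X[:,2]>a)&(X[:,2]<b)];print(nm,len(P),rect(P[:,:2]),np.median(P[:,2]))
E
python3 sp.py
```

```text
time: 3.02
position: [0.4896, -0.2698, 0.1827]
tool_rot: [0.0, 0.191, 0.982, -0.0]
wrist_force: [0.7, 0.1, 0.8]
grip_width: 0.0855
grasp_force: 0.0
time: 3.52
position: [0.49, -0.2685, 0.1824]
tool_rot: [0.0, 0.133, 0.991, -0.0]
wrist_force: [-0.1, -0.6, 0.4]
grip_width: 0.0854
grasp_force: 0.0
tcp [ 0.48996319 -0.26846884  0.18244912] yaw 164.68357133721238
handle 1773 (array([ 488.8, -268.5]), 43.7, 13.6, -14.8) 0.07953786802309204
rest 2776 (array([ 489.1, -268.5]), 70.1, 38.1, -15.2) 0.023709206742893237
```

```bash
python3 -m inch '[[[0,0.1,0,3,0,0,-0.3],[0,0,0,3,0,0,0],[0,0,0,3,0,0,0],[0,0,0,2,0,0,0],[0,0,0,2,0,0,0],[0,0,0,0,0,0,0]]]'
python3 -m inch '[[[1,0,0,0,0,0,0],[1,0,0,0,0,0,0],[1,0,0,0,0,0,0],[1,0,0,0,0,0,0],[1,0,0,0,0,0,0],[1,0,0,0,0,0,0],[1,0,0,0,0,0,0],[1,0,0,0,0,0,0]]]' 60
```

```text
time: 4.32
position: [0.4883, -0.2681, 0.0513]
tool_rot: [-0.001, 0.131, 0.991, 0.001]
wrist_force: [-0.2, -0.2, 0.5]
grip_width: 0.0853
grasp_force: 0.0
time: 5.32
position: [0.489, -0.2689, 0.0527]
tool_rot: [0.0, 0.131, 0.991, -0.0]
wrist_force: [-0.7, 1.0, 5.2]
grip_width: 0.0135
grasp_force: 59.0
```

```bash
python3 -m inch '[[[1,0,0,-1,0,0,0],[1,0,0,-2,0,0,0],[1,0,0,-3,0,0,0],[1,0,0,-3,0,0,0],[1,0,0,-3,0,0,0],[1,0,0,0,0,0,0],[1,0,0,0,0,0,0]]]'
python3 -m inch '[[[1,0.63,4.32,0,0,0,0],[1,0.63,4.32,0,0,0,0],[1,0.63,4.32,0,0,0,0],[1,0.63,4.32,0,0,0,0],[1,0.63,4.32,0,0,0,0],[1,0.63,4.32,0,0,0,0],[1,0.63,4.32,0,0,0,0],[1,0.63,4.32,0,0,0,0],[1,0.63,4.32,0,0,0,0],[1,0.63,4.32,0,0,0,0]]]'
python3 -m inch '[[[1,0,0,0,0,0,2.2],[1,0,0,0,0,0,0],[1,0,0,0,0,0,0],[1,0,0,0,0,0,0]]]'
python3 - <<'E'
from h import *
t,R=tool()
p=cams.camera_params("wrist");im,d=cams.grab_frame("wrist");cv2.imwrite("pics/w2.png",im);X=cloud(p,d).reshape(-1,3)
print("tcp",t,"yaw",np.degrees(np.arctan2(R[1,0],R[0,0])),R[:,2])
a=X[(np.hypot(X[:,0]-t[0],X[:,1]-t[1])<.04)]
for lo in np.arange(.12,.22,.01): 
    P=a[(a[:,2]>lo)&(a[:,2]<lo+.01)]; print(round(lo,2),len(P),rect(P[:,:2]) if len(P)>20 else "")
Q=X[(np.hypot(X[:,0]-.54,X[:,1]-.164)<.09)&(X[:,2]>.045)&(X[:,2]<.053)];print("box",rect(Q[:,:2]))
E
```

```text
time: 6.2
position: [0.4883, -0.2684, 0.171]
tool_rot: [-0.001, 0.131, 0.991, 0.001]
wrist_force: [1.1, 0.3, -2.1]
grip_width: 0.0133
grasp_force: 58.5
time: 7.45
position: [0.5392, 0.1661, 0.1707]
tool_rot: [-0.001, 0.131, 0.991, -0.0]
wrist_force: [0.6, -0.0, -2.3]
grip_width: 0.0132
grasp_force: 58.6
time: 7.95
position: [0.5397, 0.1643, 0.172]
tool_rot: [-0.0, 0.15, 0.989, -0.0]
wrist_force: [0.4, 0.9, -2.2]
grip_width: 0.0136
grasp_force: 59.0
tcp [0.53974854 0.16430076 0.17204092] yaw 162.77097549087452 [-4.76276684e-04 -3.32306352e-05 -9.99999886e-01]
0.12 0 
0.13 91 (array([517.9, 171. ]), 15.7, 1.7, 75.5)
0.14 890 (array([522.7, 169.7]), 15.9, 10.9, 72.5)
0.15 0 
0.16 693 (array([526.3, 168.7]), 39.1, 16.1, 72.8)
0.17 1505 (array([526.1, 168.6]), 40.6, 16.6, 73.1)
0.18 1890 (array([526.2, 168.5]), 40.7, 16.6, 72.6)
0.19 8409 (array([539.3, 167.3]), 44.4, 36.5, 8.7)
0.2 4014 (array([528.6, 167.7]), 58.2, 50.4, 32.1)
0.21 11845 (array([539. , 164.5]), 78.7, 27.0, 72.7)
box (array([539.5, 164.2]), 110.1, 109.5, -67.8)
```

View pics/w2.png

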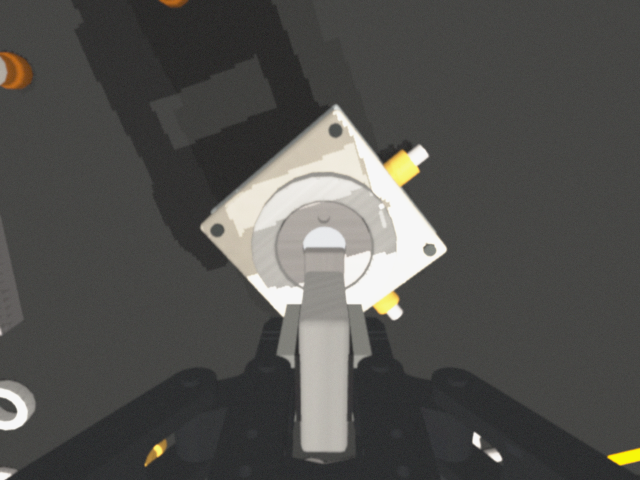

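The picture shows the spanner held straight above the ring, with its bar end at (325,250) lined up with the upper hole at (323,218) on the ring's axis. Descending.

```bash
python3 -m inch '[[[1,0,0,2,0,0,0],[1,0,0,2,0,0,0],[1,0,0,1.2,0,0,0],[1,0,0,0.4,0,0,0],[1,0,0,0,0,0,0],[1,0,0,0,0,0,0]]]'
python3 -m inch '[[[1,0,0,0.2,0,0,0],[1,0,0,0.2,0,0,0],[1,0,0,0.15,0,0,0],[1,0,0,0,0,0,0],[1,0,0,0,0,0,0]]]'
```

```text
time: 8.75
position: [0.5401, 0.1648, 0.1169]
tool_rot: [0.001, 0.15, 0.989, 0.0]
wrist_force: [0.3, -0.6, -1.5]
grip_width: 0.0136
grasp_force: 59.0
time: 9.38
position: [0.5398, 0.1648, 0.1108]
tool_rot: [0.0, 0.15, 0.989, -0.0]
wrist_force: [-0.5, 0.2, -0.9]
grip_width: 0.0134
grasp_force: 59.0
```

```bash
python3 -m inch '[[[1,0,0,0.1,0,0,0],[1,0,0,0.1,0,0,0],[1,0,0,0.1,0,0,0],[1,0,0,0,0,0,0],[1,0,0,0,0,0,0]]]'; python3 -c "
from plant import r
s=r.sense();print(s['position'],s['wrist_force'],s['moment'])"
```

```text
time: 10.0
position: [0.5398, 0.1648, 0.1078]
tool_rot: [0.0, 0.15, 0.989, 0.0]
wrist_force: [0.7, -0.2, -1.4]
grip_width: 0.0133
grasp_force: 59.0
[0.53981511 0.16478672 0.10782693] [ 0.66360067 -0.20285359 -1.37396817] [ 0.00505626  0.00889171 -0.04804575]
```

```bash
python3 -m inch '[[[1,0,0,0.1,0,0,0],[1,0,0,0.1,0,0,0],[1,0,0,0.1,0,0,0],[1,0,0,0,0,0,0],[1,0,0,0,0,0,0]]]'; python3 -m inch '[[[1,0,0,0.05,0,0,0],[1,0,0,0.05,0,0,0],[1,0,0,0,0,0,0],[1,0,0,0,0,0,0]]]';python3 -c "
from plant import r
s=r.sense();print(s['position'],s['wrist_force'],s['moment'])"
```

```text
time: 10.62
position: [0.5398, 0.1648, 0.1048]
tool_rot: [0.0, 0.15, 0.989, 0.0]
wrist_force: [0.5, -1.0, -1.7]
grip_width: 0.0136
grasp_force: 59.0
time: 11.12
position: [0.5398, 0.1648, 0.1038]
tool_rot: [0.0, 0.15, 0.989, 0.0]
wrist_force: [-0.9, 0.5, -1.4]
grip_width: 0.0132
grasp_force: 59.0
[0.5397951  0.16478962 0.10378179] [-0.85914058  0.50131207 -1.43093536] [-0.04751251 -0.01270471  0.03134248]
```

```bash
for i in 1; do python3 -m inch '[[[1,0,0,0.03,0,0,0],[1,0,0,0.03,0,0,0],[1,0,0,0,0,0,0],[1,0,0,0,0,0,0]]]'; done;python3 -c "
from plant import r
s=r.sense();print(s['position'],s['wrist_force'],s['moment'])"
```

```text
time: 11.62
position: [0.5399, 0.1648, 0.1035]
tool_rot: [0.0, 0.15, 0.989, 0.0]
wrist_force: [-1.1, -0.7, 3.5]
grip_width: 0.0134
grasp_force: 59.7
[0.53987988 0.16478594 0.10345411] [-1.1320193  -0.7323055   3.47220358] [-0.0776791   0.27589171  0.01581376]
```

Pins fully in: shoulder contact at TCP z 0.1035, so the face is about 3.2 mm below the rim and roughly 0.5 rad remain. Turning with matching descent.

```bash
cat > st.py <<'E'
from h import *
m=[];
for i in range(4): s=r.sense();m.append(np.r_[s["wrist_force"],s["moment"]]);cams.grab_frame("wrist")
t,R=tool();print("F,M",np.mean(m,0).round(3),"tcp",t.round(5),"yaw",np.degrees(np.arctan2(R[1,0],R[0,0])).round(2),s["effort"][5].round(3))
E
python3 st.py
python3 -m inch '[[[1,0,0,0.008,0,0,3],[1,0,0,0.008,0,0,3],[1,0,0,0,0,0,0]]]' | tail -3; python3 st.py
python3 -m inch '[[[1,0,0,0.008,0,0,3],[1,0,0,0.008,0,0,3],[1,0,0,0,0,0,0]]]' | tail -3; python3 st.py
```

```text
F,M [-0.937 -0.489  3.997 -0.062  0.297  0.018] tcp [0.53988 0.16479 0.10344] yaw 162.8 -0.0
wrist_force: [-1.7, -1.4, 5.3]
grip_width: 0.0132
grasp_force: 59.8
F,M [-0.999 -1.115  5.422 -0.169  0.236  0.022] tcp [0.53999 0.16472 0.10331] yaw 156.86 0.054
wrist_force: [-1.5, -0.9, 4.7]
grip_width: 0.0133
grasp_force: 59.9
F,M [-0.86  -0.917  4.88  -0.202  0.249  0.06 ] tcp [0.54    0.1647  0.10315] yaw 150.86 0.056
```

```bash

python3 -m inch '[[[1,0,0,0.008,0,0,3],[1,0,0,0.008,0,0,3],[1,0,0,0,0,0,0]]]' | tail -3; python3 st.py
python3 -m inch '[[[1,0,0,0.008,0,0,3],[1,0,0,0,0,0,0]]]' | tail -3; python3 st.py
python3 -m inch '[[[1,0,0,0.008,0,0,3],[1,0,0,0,0,0,0]]]' | tail -3; python3 st.py
```

```text
wrist_force: [-1.9, -1.7, 3.9]
grip_width: 0.0134
grasp_force: 59.9
F,M [-1.122 -1.271  4.642 -0.241  0.229  0.029] tcp [0.54002 0.16467 0.10299] yaw 144.86 0.056
wrist_force: [-0.3, -1.6, 4.3]
grip_width: 0.0134
grasp_force: 59.9
F,M [-0.593 -1.294  4.682 -0.227  0.242  0.05 ] tcp [0.54    0.16466 0.10288] yaw 141.87 0.057
wrist_force: [-1.1, -0.9, 5.1]
grip_width: 0.0134
grasp_force: 59.9
F,M [-1.048 -1.034  5.127 -0.246  0.215  0.068] tcp [0.54004 0.16465 0.10281] yaw 138.86 0.057
```

```bash

python3 -m inch '[[[1,0,0,0.008,0,0,3],[1,0,0,0,0,0,0]]]' | tail -3; python3 st.py
python3 -m inch '[[[1,0,0,0.005,0,0,2],[1,0,0,0,0,0,0]]]' | tail -3; python3 st.py
python3 -m inch '[[[1,0,0,0.005,0,0,2],[1,0,0,0,0,0,0]]]' | tail -3; python3 st.py
```

```text
wrist_force: [-0.5, -1.3, 4.4]
grip_width: 0.0134
grasp_force: 59.9
F,M [-0.893 -1.212  4.893 -0.293  0.2    0.067] tcp [0.54003 0.16464 0.10276] yaw 135.86 0.057
wrist_force: [-1.5, -1.9, 5.1]
grip_width: 0.0132
grasp_force: 59.9
F,M [-1.275 -1.508  5.414 -0.251  0.226  0.065] tcp [0.54002 0.16462 0.10268] yaw 133.86 0.061
wrist_force: [0.1, -0.8, 5.2]
grip_width: 0.0135
grasp_force: 59.9
F,M [-0.699 -1.242  5.13  -0.306  0.21   0.095] tcp [0.54001 0.16461 0.1026 ] yaw 131.86 0.061
```

```bash

python3 -m inch '[[[1,0,0,0.005,0,0,2],[1,0,0,0,0,0,0]]]' | tail -3; python3 st.py
python3 -m inch '[[[1,0,0,0.005,0,0,2],[1,0,0,0,0,0,0]]]' | tail -3; python3 st.py
```

```text
wrist_force: [-0.2, -1.4, 4.9]
grip_width: 0.0134
grasp_force: 59.9
F,M [-0.475 -1.43   5.197 -0.306  0.191  0.05 ] tcp [0.54001 0.16459 0.10255] yaw 129.86 0.061
wrist_force: [-1.6, -1.7, 3.9]
grip_width: 0.0133
grasp_force: 59.9
F,M [-0.912 -1.14   5.272 -0.3    0.187  0.08 ] tcp [0.54001 0.1646  0.1025 ] yaw 127.85 0.06
```

```bash

python3 -m inch '[[[1,0,0,0.005,0,0,2],[1,0,0,0,0,0,0]]]' | tail -3; python3 st.py
python3 -m inch '[[[1,0,0,0.005,0,0,2],[1,0,0,0,0,0,0]]]' | tail -3; python3 st.py
```

```text
wrist_force: [-1.8, -2.1, 5.1]
grip_width: 0.0137
grasp_force: 59.9
F,M [-1.447 -1.67   4.864 -0.337  0.197  0.044] tcp [0.54003 0.16459 0.10244] yaw 125.86 0.061
wrist_force: [-2.1, -1.5, 4.9]
grip_width: 0.0132
grasp_force: 60.0
F,M [-1.947 -1.693  5.244 -0.332  0.288  0.091] tcp [0.53995 0.1646  0.10243] yaw 123.86 0.093
```

```bash

python3 -m inch '[[[1,0,0,0.005,0,0,2],[1,0,0,0,0,0,0]]]' | tail -3; python3 st.py
```

```text
wrist_force: [-2.6, -1.8, 6.1]
grip_width: 0.0133
grasp_force: 60.1
F,M [-2.286 -2.013  6.066 -0.429  0.512  0.137] tcp [0.53975 0.16453 0.10237] yaw 121.87 0.141
```

```bash

python3 -m inch '[[[1,0,0,0,0,0,1.5],[1,0,0,0,0,0,0]]]' | tail -3; python3 st.py
```

```text
wrist_force: [-2.5, -2.8, 5.6]
grip_width: 0.0134
grasp_force: 60.1
F,M [-2.285 -2.155  6.321 -0.449  0.519  0.193] tcp [0.53971 0.16453 0.10235] yaw 120.38 0.206
```

Torque rises steadily at about the given stop stiffness after 0.7 rad: the ring is home. I ease back within the pin slack, then lift.

```bash

python3 -m inch '[[[1,0,0,0,0,0,-2],[1,0,0,0,0,0,-2],[1,0,0,0,0,0,0]]]' | tail -3; python3 st.py
python3 -m inch '[[[1,0,0,-0.1,0,0,0],[1,0,0,-0.2,0,0,0],[1,0,0,-0.3,0,0,0],[1,0,0,-0.6,0,0,0],[1,0,0,-2,0,0,0],[1,0,0,-4,0,0,0],[1,0,0,0,0,0,0],[1,0,0,0,0,0,0]]]'; python3 st.py
python3 - <<'E'
from h import *
p=cams.camera_params("wrist");im,d=cams.grab_frame("wrist");X=cloud(p,d).reshape(-1,3)
rr=np.hypot(X[:,0]-.54,X[:,1]-.1643)
a=X[(rr>.0135)&(rr<.026)];a=a[(a[:,2]>.063)&(a[:,2]<.069)];b=X[(rr>.031)&(rr<.04)];b=b[(b[:,2]>.067)&(b[:,2]<.073)]
print("ring",len(a),np.median(a[:,2]),"rim",len(b),np.median(b[:,2]))
cv2.imwrite("pics/w3.png",im)
E
```

```text
wrist_force: [-2.9, -2.2, 6.6]
grip_width: 0.0136
grasp_force: 60.1
F,M [-2.635e+00 -2.286e+00  6.544e+00 -4.560e-01  5.280e-01 -2.000e-03] tcp [0.53973 0.16449 0.10237] yaw 124.35 0.011
time: 20.08
position: [0.5395, 0.1648, 0.1736]
tool_rot: [-0.0, 0.467, 0.884, -0.0]
wrist_force: [-0.2, -0.1, -0.6]
grip_width: 0.0132
grasp_force: 59.1
F,M [-0.47   0.107 -1.423 -0.011  0.005 -0.023] tcp [0.53945 0.16474 0.17323] yaw 124.3 -0.0
ring 3416 0.06575043997356755 rim 5111 0.0697702209415795
```

The ring now reads 4.02 mm below the rim: home. Returning the spanner.

```bash

python3 -m inch '[[[1,0,0,0,0,0,-10.2],[1,0,0,0,0,0,-10.2],[1,0,0,0,0,0,-10.2],[1,0,0,0,0,0,-10.1],[1,0,0,0,0,0,0],[1,0,0,0,0,0,0]]]'|tail -3; python3 st.py
python3 -m inch '[[[1,-0.64,-4.32,0,0,0,0],[1,-0.64,-4.32,0,0,0,0],[1,-0.64,-4.32,0,0,0,0],[1,-0.64,-4.32,0,0,0,0],[1,-0.64,-4.32,0,0,0,0],[1,-0.64,-4.32,0,0,0,0],[1,-0.64,-4.32,0,0,0,0],[1,-0.64,-4.32,0,0,0,0],[1,-0.64,-4.32,0,0,0,0],[1,-0.64,-4.32,0,0,0,0]]]'
python3 -m inch '[[[1,0,0,0,0,0,0],[1,0,0,0,0,0,0],[1,0,0,0,0,0,0]]]'|tail -3; python3 st.py
python3 - <<'E'
from h import *
t,R=tool();print("shift to tcp cm",R.T@(np.array([.489,-.2688,t[2]])-t)*100)
p=cams.camera_params("wrist");im,d=cams.grab_frame("wrist");cv2.imwrite("pics/w4.png",im)
E
```

```text
wrist_force: [0.4, -0.2, -1.6]
grip_width: 0.0134
grasp_force: 59.0
F,M [-0.224  0.447 -1.458 -0.011  0.008  0.011] tcp [0.53977 0.16482 0.17407] yaw 164.92 0.028
time: 22.52
position: [0.4895, -0.2705, 0.1742]
tool_rot: [0.0, 0.131, 0.991, -0.0]
wrist_force: [1.2, 0.1, -1.4]
grip_width: 0.0136
grasp_force: 59.1
wrist_force: [0.3, 0.2, -1.0]
grip_width: 0.013
grasp_force: 59.2
F,M [-0.142 -0.095 -1.034  0.011 -0.008  0.028] tcp [ 0.48996 -0.2685   0.17424] yaw 165.04 0.005
shift to tcp cm [ 8.46605883e-02 -5.32382777e-02 -6.87284921e-06]
```

View pics/w4.png

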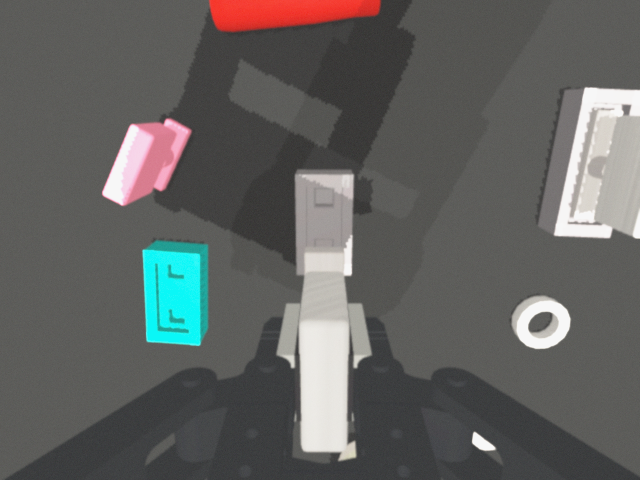

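The spanner bar end at (325,258) hangs in line with the empty grey rest, centred at (325,222). Lowering.

```bash

python3 -m inch '[[[1,0.08,-0.05,2,0,0,0],[1,0,0,3,0,0,0],[1,0,0,3,0,0,0],[1,0,0,1.6,0,0,0],[1,0,0,0.8,0,0,0],[1,0,0,0,0,0,0]]]'
python3 -m inch '[[[1,0,0,0.3,0,0,0],[1,0,0,0.3,0,0,0],[1,0,0,0.2,0,0,0],[1,0,0,0.2,0,0,0],[1,0,0,0,0,0,0],[1,0,0,0,0,0,0]]]'; python3 st.py
```

```text
time: 23.9
position: [0.489, -0.2694, 0.0704]
tool_rot: [0.0, 0.131, 0.991, -0.0]
wrist_force: [0.8, 0.1, -1.2]
grip_width: 0.0132
grasp_force: 59.2
time: 24.65
position: [0.4889, -0.2694, 0.0602]
tool_rot: [0.0, 0.131, 0.991, -0.0]
wrist_force: [0.4, 0.7, -0.9]
grip_width: 0.0132
grasp_force: 59.2
F,M [-0.114  0.342 -1.509  0.013 -0.008  0.007] tcp [ 0.48891 -0.26935  0.0602 ] yaw 165.0 -0.0
```

```bash

python3 -m inch '[[[1,0,0,0.3,0,0,0],[1,0,0,0.2,0,0,0],[1,0,0,0.1,0,0,0],[1,0,0,0.05,0,0,0],[1,0,0,0,0,0,0],[1,0,0,0,0,0,0]]]'; python3 st.py
python3 -m inch '[[[1,0,0,0.05,0,0,0],[1,0,0,0.04,0,0,0],[1,0,0,0,0,0,0],[1,0,0,0,0,0,0]]]'; python3 st.py
```

```text
time: 25.6
position: [0.4889, -0.2694, 0.0537]
tool_rot: [0.0, 0.131, 0.991, -0.0]
wrist_force: [-0.1, -0.1, -2.3]
grip_width: 0.0133
grasp_force: 59.2
F,M [ 0.033  0.111 -1.61  -0.002  0.016  0.003] tcp [ 0.48889 -0.26933  0.05367] yaw 165.0 0.0
time: 26.3
position: [0.4889, -0.2693, 0.0527]
tool_rot: [-0.0, 0.131, 0.991, 0.0]
wrist_force: [0.2, -0.4, -1.0]
grip_width: 0.0138
grasp_force: 59.3
F,M [-0.251 -0.13  -1.105 -0.02  -0.008 -0.012] tcp [ 0.48885 -0.26934  0.05273] yaw 164.99 0.0
```

```bash

python3 -m inch '[[[1,0,0,0.03,0,0,0],[1,0,0,0.03,0,0,0],[1,0,0,0,0,0,0],[1,0,0,0,0,0,0]]]'; python3 st.py
```

```text
time: 27.0
position: [0.4889, -0.2694, 0.0526]
tool_rot: [0.0, 0.131, 0.991, -0.0]
wrist_force: [-2.2, 1.5, 5.4]
grip_width: 0.0131
grasp_force: 60.2
F,M [-1.975  1.453  5.545  0.262  0.354 -0.008] tcp [ 0.4889  -0.26936  0.05264] yaw 165.0 -0.005
```

Seated on the pocket floor; release and retreat.

```bash

python3 -m inch '[[[0.75,0,0,0,0,0,0],[0.6,0,0,0,0,0,0],[0,0,0,0,0,0,0],[0,0,0,0,0,0,0],[0,0,0,0,0,0,0],[0,0,0,0,0,0,0],[0,0,0,0,0,0,0],[0,0,0,0,0,0,0]]]'
python3 -m inch '[[[0,0,0,-1,0,0,0],[0,0,0,-3,0,0,0],[0,0,0,-3,0,0,0],[0,0,0,-3,0,0,0],[0,0,0,-3,0,0,0],[0,0,0,0,0,0,0],[0,0,0,0,0,0,0]]]'; python3 sp.py
python3 -c "
from plant import cams;import cv2
cv2.imwrite('pics/s5.png',cams.grab_frame('scene')[0])"
```

```text
time: 28.2
position: [0.4889, -0.2693, 0.0522]
tool_rot: [0.0, 0.131, 0.991, -0.0]
wrist_force: [0.1, -0.5, -0.6]
grip_width: 0.0854
grasp_force: 0.0
time: 29.08
position: [0.4886, -0.2691, 0.1816]
tool_rot: [-0.0, 0.131, 0.991, 0.0]
wrist_force: [-0.2, 0.0, -1.0]
grip_width: 0.0854
grasp_force: 0.0
tcp [ 0.48856792 -0.26908879  0.18161268] yaw 164.9972879408374
handle 1785 (array([ 488.6, -269.4]), 43.7, 13.7, -14.6) 0.07955099411172485
rest 2771 (array([ 489.5, -268.5]), 71.0, 38.0, -15.3) 0.02367717316027822
```

View pics/s5.png

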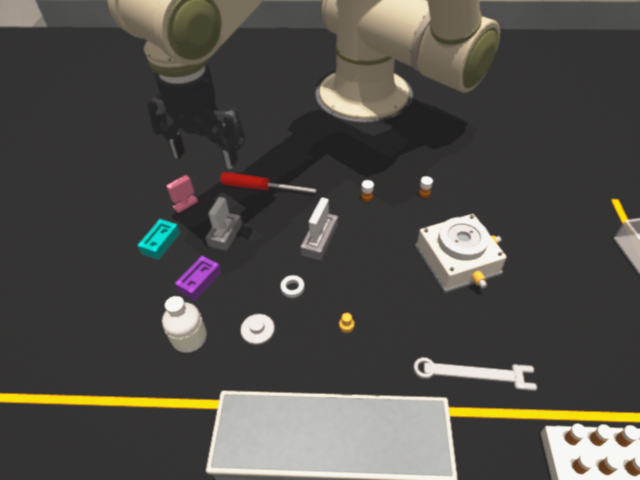

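The spanner stands upright in its rest at (222,222), its top is at 79.6 mm as before, and everything else is in place.

```bash
python3 -c "
from plant import r
print(r.finish_job())"
```

```text
the job is handed in; nothing more can be done
None
```

The ring is turned fully home (face measured 4.02 mm below the port's rim), the smaller spanner is back upright in its own rest and released, and the job was handed in at about 29 s.

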